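Raise the lane barrier and feed the adapter to the stop

TASK

Push the counterweighted barrier arm up past its balance point so that it stays raised by itself, then push the white adapter cube along the lane, under the raised barrier, until it sits against the end stop. Use only the fingertips or the outside of the fingers: do not pick up or tip over the adapter, and leave the other loose things where they are.

Things in the scene. Friction and masses are not known exactly. Their poses are not given: they have to be found in the camera images.
- fixture: fixed aluminium feed lane, a plate 6 mm thick, 80 mm wide. Origin on the table under the crossing of lane and barrier, z up. The lane runs along own y, from -172 to +128 mm. Own +x points roughly away from the robot (yaw varies). The barrier's post, a grey fork 102 mm high and 40 mm wide along y, stands at x = +88 to +122 mm; the barrier lies from it along -x across the lane
- end_stop (a point): middle of the face of the steel end stop at the lane's +y end (fixture y = +100 mm); the stop is 32 mm high above the table. Two guide rails, 54 mm apart inside and 10 mm high above the plate, lead to it
- barrier (a joint): barrier arm about its hinge, rad: 0 = down, level across the lane; 1.92 = fully raised on its stop, leaning back beyond the post. Let go below about 0.85 rad it falls back to 0; let go beyond about 1.0 rad it swings on by itself to 1.92 and stays. Lifting the free end takes about 1.3 N when down, less as it rises
- hinge (a point): hinge axis of the barrier, at fixture x = +105 mm, 90 mm above the table; the axis is parallel to fixture y. The counterweight, a 36 mm round, sits behind and above it
- barrier_end (a point): tip of the barrier's free end, 185 mm from the hinge. Down, the beam (12 mm wide, 14 mm high) is level, axis 90 mm above the table; its last 40 mm overhang the lane on the robot's side, free below, and end in a 20 mm round rubber foot 12 mm long. It rises in an arc, up then toward fixture +x. At 105 mm from the hinge a tongue hangs to 38 mm above the table and bars the lane
- adapter_center (a point): centre (half-way up) of the white moulded adapter, a loose cube 46 x 46 x 43 mm high, 60 g, standing on the lane's plate between the rails on the -y side of the barrier; against the end stop its centre is at fixture y = +77 mm
- module: bystander: loose green circuit board plug module, 66 x 43 x 42 mm, origin at its underside, on the table to the right
- tape_roll: bystander: loose roll of brown tape, 96 mm across, 48 mm high, origin at its underside, on the table to the right
- solder_spool: bystander: loose spool of solder, 55 mm across, 40 mm high, origin at its underside, on the table to the left
- ipa_bottle: bystander: loose white bottle with a blue cap, 60 mm across, 126 mm high, origin at its underside, on the table to the left

How it is judged:
On the way, in this order (a step that is already met when the one before it is completed fails the run):
1. the barrier is up and stays up, with the adapter still before it (value of joint barrier above 1.75 rad and y of adapter_center in the frame of fixture below -0.02 m), for 0.3 s.
2. the adapter has been pushed under the raised barrier to the end stop (value of joint barrier above 1.75 rad and y of adapter_center in the frame of fixture above 0.071 m), for 0.2 s.
At the end, for the whole second after the job is handed in: The barrier is raised (joint above 1.75 rad) with nothing holding it; the adapter stands upright in the lane between the rails, its centre within 6 mm of where it touches the end stop (all of step 2 and y of adapter_center in the frame of fixture below 0.083 m and x of adapter_center in the frame of fixture between -0.01 and 0.01 m and height (world z) of adapter_center below 0.033 m and angle between adapter_center's own z axis and vertical below 0.1 rad).
It fails at once if the adapter is lifted (more than about 12 mm) (height (world z) of adapter_center above 0.04 m).
It fails at once if the adapter is tipped (angle between adapter_center's own z axis and vertical above 0.5 rad).
It fails at once if a bystander is moved more than 15 mm (distance of any of module, tape_roll, solder_spool, ipa_bottle from where it was at the start of the episode above 0.015 m).
It also fails if it takes over 58 s, if anything falls off the work surface, if the arm or the gripper's body presses on something with over 40 N, if the wrist force passes 120 N, or if a joint passes its speed limit or range.

ROBOT

A 6-joint arm with a two-finger parallel gripper is mounted at the origin on a cart in front of the work surface, level with it; the furniture and walls round the work are solid. World frame = base frame: x ahead of the robot, y to its left, z up, the work surface at z = 0. Lengths are in m, angles in rad, forces in N, time in s.
With the tool pointing down it reaches from about 0.375 to 0.9 m from the base axis. Payload 3.1 kg.
Tool frame: the origin (TCP) lies at the very end of the fingers, on their centre line; the grasp point (between the pads) lies 19 mm behind it (manip.tcp_to_grasp is the distance from the TCP to the grasp point, in m); z points along the fingers, y is the line along which they close (so a half turn about z gives the same grasp; the last joint's range is limited). The gripper opens to 85 mm and grips with 20 to 120 N. Pads are 22 mm wide; open, the fingers measure 114 mm over their backs; the gripper's body (76 mm by 85 mm) begins 54 mm behind the grasp point. The pads swing forward as they close: fully open they stand 13 mm farther back than shut.
Start: joints at [1.058, 0.527, 1.433, -0, 1.181, -0.178], TCP at [0.205, 0.59, 0.231] pointing down, gripper open.
Joint ranges: [-3.08, 3.08], [-0.75, 2.2], [0.22, 2.44], [-1.43, 4.57], [0, 2.65], [-2.85, 2.85]. Speed limits (rad/s): [2.79, 2.79, 3.14, 3.14, 3.14, 3.14].

INTERFACE

Orientations are given as a unit quaternion [x, y, z, w].
In Python, from station import manip gives the robot as it stands. The module is installed in compiled form; this text tells all that it offers.
- The arm moves only by the tool step_arm, never from a script. Its argument "commands" is one flat list of numbers, 6 for each row, row after row: the shift along the tool's x, y, z in m, then the turn, a rotation vector about the tool's x, y, z in degrees. A call has exactly 10 rows; each row is the pose to reach, as a shift and turn from the pose commanded when the call began, along the tool's axes at that moment; what a row does not reach only later rows make up. A row lasts 1/10 s, in which the tool goes at most 50 mm and 8.59 degrees, less where a joint would pass 70% of its speed; a pose out of reach is approached as far as the arm can. A call with a gripper value outside its range is refused whole. "jaw" is the opening in per cent of the stroke, from 0 (shut) to 100 (fully open), set as the call begins (left out, the last holds). The fingers move at their own pace and stop on an object; "grip_force" is the grip in N (left out, the last holds). Time passes only in rows, so rows that repeat a pose let the fingers close, or fill a call up. It gives the time, the measured TCP pose, the force, the opening and the grip force at its end, in the units of the state.
- manip.sense(): the state, without advancing time (a new reading comes with each control period).
- manip.snapshot(name): name is "scene" or "top"; returns a dict with "pixels" (384x512x3 uint8, blue, green, red), "fx", "fy", "cx", "cy" (pixels), "R" (3x3) and "t" (3): a world point X has camera coordinates R X + t. Camera axes: x right, y down, z forward; pixel columns grow to the right and rows downward; lengths in m; the calibration is good to about 2 mm. A picture is of the moment at which its call begins. There is no depth.
- manip.sign_off(): hands the job in; it is judged then, once.
The state is a dict: "t": time; "q": joint angles; "qd": joint speeds; "tau": joint torques, N m; "tcp_pos": TCP position; "tool_rot": TCP orientation; "force": force on the tool from outside, world axes, zero at the start; "ft_torque": the same for the moment, N m; "finger_gap": opening from 0.0 (shut) to 1.0 (fully open); "gripper_force": force on a finger pad.
Only numpy, scipy, OpenCV 4.12 (cv2) and the standard library are available. Lean on these libraries where they do the work, as an engineer would, in place of code of your own. Each camera call takes 0.05 s, during which the arm holds its last target. There are 200 camera calls.

## Working session

There is one attempt and no reset: what is moved stays moved. The work goes in short steps, Python scripts to look and compute and a tool call to move; the robot and the scene stay as the last step left them, time stands still between calls to the robot, and variables do not carry over. Pictures are saved under pics/ and viewed, at most 10 in all, crops included, and the job is handed in when it is done.

Besides the shell and the picture viewer there is one more tool, called after "Emit:" in YAML: its name, and indented under it one key for each argument. step_arm: Moves the arm, as the interface text tells. Its arguments: {"type":"object","properties":{"commands":{"type":"array","items":{"type":"number"}},"jaw":{"type":"number"},"grip_force":{"type":"number"}},"required":["commands"]}

```bash
mkdir -p pics
cat > h.py <<'E'
import numpy as np, cv2, json
from station import manip
def snap(n,tag):
    s=manip.snapshot(n); cv2.imwrite(f'pics/{tag}.png',s['pixels']); return s
def ray(s,u,v,z):
    R=np.array(s['R']);t=np.array(s['t']);C=-R.T@t
    d=R.T@np.array([(u-s['cx'])/s['fx'],(v-s['cy'])/s['fy'],1]); return C+d*(z-C[2])/d[2]
def proj(s,X):
    c=np.array(s['R'])@np.array(X)+np.array(s['t']); return s['fx']*c[0]/c[2]+s['cx'],s['fy']*c[1]/c[2]+s['cy']
E
python3 - <<'E'
from h import *
import pickle
d={n:snap(n,n+'0') for n in('scene','top')}
pickle.dump(d,open('s0.pkl','wb'))
for n,s in d.items(): print(n,-np.array(s['R']).T@np.array(s['t']),np.round(s['R'],2).tolist(),s['fx'])
E
```

```text
scene [-0.20811543 -0.48026007  1.06504798] [[0.48, -0.88, 0.0], [-0.67, -0.37, -0.64], [0.57, 0.3, -0.77]] 437.9493623164209
top [ 0.26058905 -0.07794257  1.29188622] [[-0.01, -1.0, 0.01], [-0.98, 0.0, -0.18], [0.18, -0.01, -0.98]] 402.89234011000974
```

View pics/top0.png

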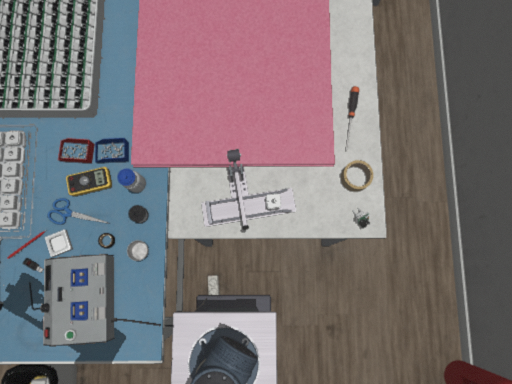

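View pics/scene0.png

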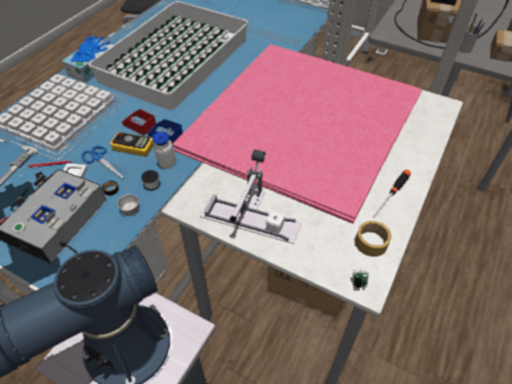

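The top view shows the lane from (203,214) to (296,198), with the stop at the left. The white adapter is at (273,202) and the barrier foot at (244,228). I'll zoom in on this area.

Run:
```python
from h import *
import pickle
d=pickle.load(open('s0.pkl','rb'))
a=cv2.resize(d['top']['pixels'][140:245,190:310],None,fx=6.5,fy=5.6,interpolation=cv2.INTER_CUBIC)
a=cv2.resize(d['top']['pixels'][140:240,190:310],None,fx=6,fy=6,interpolation=cv2.INTER_CUBIC)
for i in range(0,120,10): cv2.putText(a,str(190+i),(i*6,10),0,.35,(0,0,255))
for i in range(0,100,10): cv2.putText(a,str(140+i),(0,i*6+4),0,.35,(0,0,255))
cv2.imwrite('pics/c1.png',a)
b=cv2.resize(d['scene']['pixels'][145:245,190:310],None,fx=6,fy=6,interpolation=cv2.INTER_CUBIC)
for i in range(0,120,10): cv2.putText(b,str(190+i),(i*6,10),0,.35,(0,0,255))
for i in range(0,100,10): cv2.putText(b,str(145+i),(0,i*6+4),0,.35,(0,0,255))
cv2.imwrite('pics/c2.png',b)
```

```text
(no output)
```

View pics/c1.png

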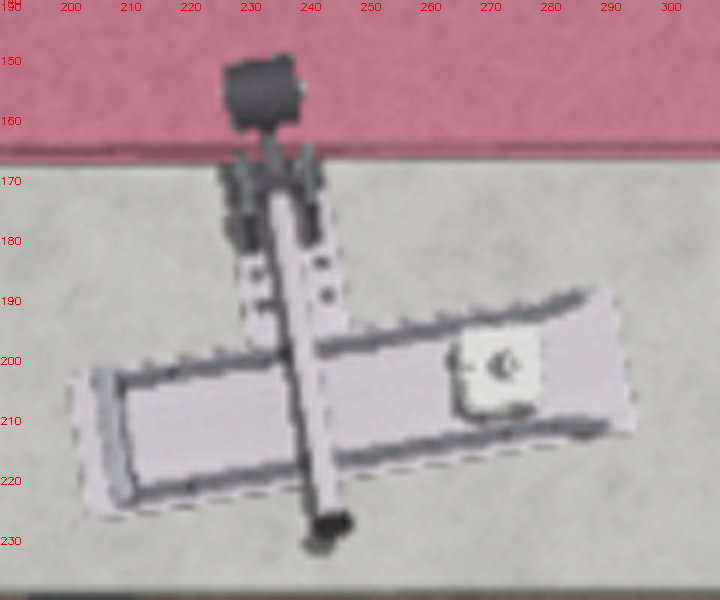

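View pics/c2.png

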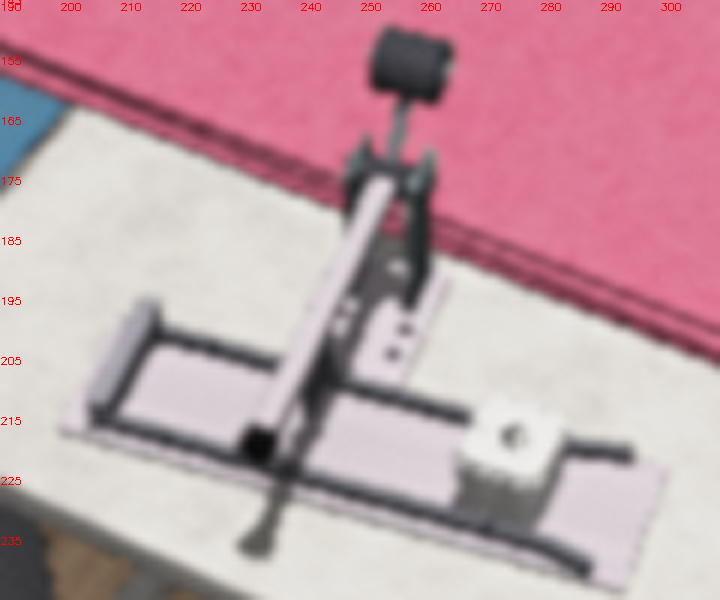

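```bash
cat >> h.py <<'E'
def fx():
    import pickle
    d=pickle.load(open('s0.pkl','rb'));T,S=d['top'],d['scene']
    obj=np.array([[40,128],[-40,128],[40,-172],[-40,-172]])/1000
    it=[ray(T,u,v,.006)[:2] for u,v in((201.8,202.2),(205.5,226),(292,188),(295.5,211.3))]
    isx=[ray(S,u,v,.006)[:2] for u,v in((200,216.7),(293.7,243.3),(300.8,222.5))]
    A=np.vstack([obj,obj[[1,3,2]]]);B=np.array(it+isx)
    a=A-A.mean(0);b=B-B.mean(0)
    th=np.arctan2((a[:,0]*b[:,1]-a[:,1]*b[:,0]).sum(),(a*b).sum())
    R=np.array([[np.cos(th),-np.sin(th)],[np.sin(th),np.cos(th)]])
    o=B.mean(0)-R@A.mean(0)
    return T,S,th,R,o,B-(A@R.T+o)
E
python3 - <<'E'
from h import *
T,S,th,R,o,res=fx()
print('yaw',th,np.degrees(th),'o',o);print(np.round(res*1000,1).tolist())
f=lambda p:np.round((R.T@(np.array(p)[:2]-o))*1000,1)
print('foot T',f(ray(T,245.5,227.3,.09)),'S',f(ray(S,233,218.8,.09)))
print('cube T',f(ray(T,273.3,201.2,.049)),'S',f(ray(S,(515)/6+190,433/6+145,.049)))
print('stop T top',[f(ray(T,u/6+190,v/6+140,.032)) for u,v in((120,372),(133,502))])
w=lambda x,y:np.round(o+R@np.array([x,y]),4)
print('foot',w(-.08,0),'end',w(0,.1),'cubeside',w(0,-.12))
print(manip.sense()['tool_rot'],manip.sense()['tcp_pos'])
for s,n,z,lo in((T,'tape',0.048,0),):
  print('tape',ray(T,357,176,.048),'mod',ray(T,361,217,.042),'bottle',ray(T,127,177,.126),'spool',ray(T,138,214,.04))
E
```

```text
yaw 0.16263276285291767 9.318170922024176 o [ 0.47631962 -0.05570733]
[[-0.2, -1.3], [1.2, -1.5], [-2.5, 1.2], [-0.7, 4.5], [0.5, -4.3], [1.4, 0.3], [0.3, 1.1]]
foot T [-74.4   1.3] S [-72.2  -0.2]
cube T [ -2.8 -98.5] S [   3.  -102.7]
stop T top [array([30.8, 98.7]), array([-38.8, 102.3])]
foot [ 0.3974 -0.0687] end [0.4601 0.043 ] cubeside [ 0.4957 -0.1741]
[ 1.66635140e-01  9.86018156e-01 -9.08218543e-04 -3.17454045e-04] [0.20504249 0.58974716 0.23042636]
tape [ 0.57047988 -0.42126327  0.048     ] mod [ 0.43949343 -0.42875807  0.042     ] bottle [0.54968884 0.2843441  0.126     ] spool [0.45176661 0.2706482  0.04      ]
```

```bash
cat >> h.py <<'E'
from scipy.spatial.transform import Rotation as Ro
def tool(tilt):  # tool y=fix y, x=-fix x at tilt 0; tilt deg toward fixture -y
    th=fx()[2]; c,s=np.cos(th),np.sin(th)
    M=np.array([[-c,-s,0],[-s,c,0],[0,0,-1.]])
    return Ro.from_matrix(M)*Ro.from_euler('x',tilt,degrees=True)
def go(x,y,z,tilt):  # fixture mm
    T,S,th,R,o,_=fx(); p=np.append(o+R@np.array([x,y])/1000,z/1000)
    m=manip.sense(); q=Ro.from_quat(m['tool_rot'])
    sh=q.inv().apply(p-np.array(m['tcp_pos'])); rv=(q.inv()*tool(tilt)).as_rotvec(degrees=True)
    print('world',p.round(3),'shift',sh.round(4),'rot',rv.round(1))
def where():
    T,S,th,R,o,_=fx();m=manip.sense();p=np.array(m['tcp_pos'])
    print('t',m['t'],'fix',(R.T@(p[:2]-o)*1000).round(1),p[2].round(4),'F',np.round(m['force'],1),'q',np.round(m['q'],2),
     'err',(tool(0).inv()*Ro.from_quat(m['tool_rot'])).as_rotvec(degrees=True).round(1))
E
python3 -c "
from h import *
where();go(-55,90,200,0);go(-55,90,200,50)"
```

```text
t 0.1 fix [-163.2  680.9] 0.2304 F [0.5 0.2 0.5] q [ 1.06  0.53  1.43 -0.    1.18 -0.18] err [ 0.1  0.  28.5]
world [0.407 0.024 0.2  ] shift [-0.377  -0.4676  0.0312] rot [ -0.1  -0.  -28.5]
world [0.407 0.024 0.2  ] shift [-0.377  -0.4676  0.0312] rot [ 48.8 -12.5 -26.6]
```

Emit:
step_arm:
  commands: [-0.03,-0.037,0.0,0,0,-3,-0.06,-0.075,0.0,0,0,-6,-0.09,-0.112,0.0,0,0,-9,-0.12,-0.15,0.0,0,0,-12,-0.15,-0.187,0.0,0,0,-15,-0.18,-0.224,0.0,0,0,-18,-0.21,-0.261,0.0,0,0,-21,-0.24,-0.298,0.0,0,0,-24,-0.27,-0.335,0.0,0,0,-27,-0.3,-0.372,0.0,0,0,-28.5]
  jaw: 0

```text
t: 1.1
tcp_pos: [0.3665, 0.1386, 0.2313]
tool_rot: [-0.082, 0.997, 0.0, 0.0]
force: [0.8, 0.0, -0.4]
finger_gap: 0.002
gripper_force: 0.0
```

```bash
python3 -c "
from h import *
where();go(-55,80,180,50)"
```

```text
t 1.1 fix [-76.9 209.5] 0.2313 F [ 0.8  0.  -0.4] q [ 0.07  0.21  1.98  0.    0.95 -1.66] err [-0.  -0.  -0.1]
world [0.409 0.014 0.18 ] shift [-0.0217 -0.1295  0.0513] rot [50.   0.   0.1]
```

Emit:
step_arm:
  commands: [-0.003,-0.013,0.005,6,0,0,-0.006,-0.026,0.01,12,0,0,-0.009,-0.039,0.015,19,0,0,-0.012,-0.052,0.02,25,0,0,-0.014,-0.065,0.025,31,0,0,-0.016,-0.078,0.03,37,0,0,-0.018,-0.091,0.035,43,0,0,-0.02,-0.104,0.04,50,0,0,-0.022,-0.117,0.045,50,0,0,-0.022,-0.13,0.051,50,0,0]

```text
t: 2.1
tcp_pos: [0.4095, 0.016, 0.1791]
tool_rot: [-0.075, 0.903, -0.421, 0.034]
force: [-0.4, 0.8, -0.5]
finger_gap: -0.0
gripper_force: 0.0
```

```bash
python3 -c "
from h import *
where();go(-55,70,38,50);go(-55,-8,38,50);snap('top','t1');snap('scene','s1')
a=np.hstack([cv2.resize(cv2.imread('pics/'+n+'1.png')[120:260,180:320],(400,400),interpolation=2) for n in 'ts']);cv2.imwrite('pics/c3.png',a)"
```

```text
t 2.1 fix [-54.3  81.6] 0.1791 F [-0.4  0.8 -0.5] q [ 0.32  0.59  2.01 -1.05  1.06 -0.63] err [50.   0.  -0.1]
world [0.411 0.004 0.038] shift [0.0005 0.1006 0.0996] rot [0.  0.  0.1]
world [ 0.423 -0.073  0.038] shift [0.0006 0.0505 0.1593] rot [0.  0.  0.1]
```

View pics/c3.png

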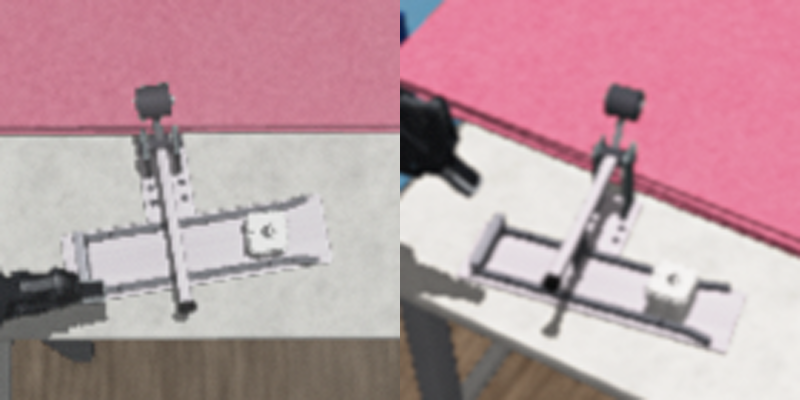

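The top view shows the tilted finger left of the beam, with its tip near crop (100,290) and the beam at column 185. Next I go down, then slide under the beam.

Emit:
step_arm:
  commands: [0,0.025,0.025,0,0,0,0,0.05,0.05,0,0,0,0,0.075,0.075,0,0,0,0,0.1,0.1,0,0,0,0,0.1,0.1,0,0,0,0,0.088,0.115,0,0,0,0,0.076,0.13,0,0,0,0,0.063,0.145,0,0,0,0,0.05,0.159,0,0,0,0,0.05,0.159,0,0,0]

```text
t: 3.2
tcp_pos: [0.4316, -0.0624, 0.0487]
tool_rot: [-0.068, 0.904, -0.422, 0.028]
force: [0.1, 0.9, -0.5]
finger_gap: -0.001
gripper_force: 0.0
```

```bash
python3 -c "
from h import *
where()
for t in (0,.1,.2,.3,.45,.6,.75,.9,1.05,1.2,1.3): go(105-160*np.cos(t),-8,54+160*np.sin(t)-7*(np.cos(t)-1),50)
snap('top','t2');snap('scene','s2')
a=np.hstack([cv2.resize(cv2.imread('pics/'+n+'2.png')[120:260,180:320],(400,400),interpolation=2) for n in 'ts']);cv2.imwrite('pics/c4.png',a)"
```

```text
t 3.2 fix [-45.2   0.6] 0.0487 F [ 0.1  0.9 -0.5] q [ 0.13  0.89  2.07 -1.43  0.88 -0.25] err [50.   0.8  0.7]
world [ 0.423 -0.073  0.054] shift [ 0.0097 -0.0096  0.0033] rot [ 0.  -1.  -0.3]
world [ 0.424 -0.072  0.07 ] shift [ 0.009  -0.0219 -0.007 ] rot [ 0.  -1.  -0.3]
world [ 0.426 -0.072  0.086] shift [ 0.0067 -0.0341 -0.0172] rot [ 0.  -1.  -0.3]
world [ 0.43  -0.071  0.102] shift [ 0.0028 -0.046  -0.0274] rot [ 0.  -1.  -0.3]
world [ 0.439 -0.07   0.124] shift [-0.0058 -0.0634 -0.0421] rot [ 0.  -1.  -0.3]
world [ 0.451 -0.068  0.146] shift [-0.0177 -0.0796 -0.056 ] rot [ 0.  -1.  -0.3]
world [ 0.466 -0.066  0.165] shift [-0.0325 -0.0944 -0.0687] rot [ 0.  -1.  -0.3]
world [ 0.483 -0.063  0.182] shift [-0.05   -0.1073 -0.08  ] rot [ 0.  -1.  -0.3]
world [ 0.503 -0.059  0.196] shift [-0.0698 -0.1182 -0.0895] rot [ 0.  -1.  -0.3]
world [ 0.524 -0.056  0.208] shift [-0.0913 -0.1267 -0.0971] rot [ 0.  -1.  -0.3]
world [ 0.539 -0.054  0.213] shift [-0.1065 -0.131  -0.101 ] rot [ 0.  -1.  -0.3]
```

View pics/c4.png

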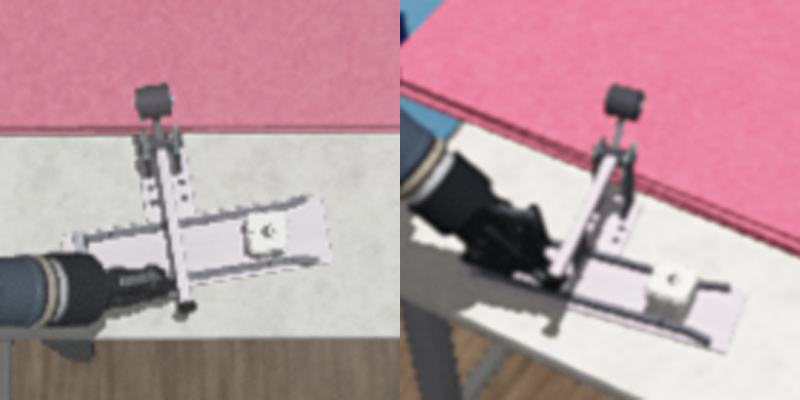

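The finger is under the beam, just left of the foot. Joint 4 is at its limit, so the tip stopped at fixture (-45, 0.6, 49). The cross-section still covers the beam. I'll lift a little and check.

Emit:
step_arm:
  commands: [0,-0.004,-0.003,0,0,0,0,-0.008,-0.006,0,0,0,-0.001,-0.012,-0.01,0,0,0,-0.002,-0.016,-0.013,0,0,0,-0.003,-0.02,-0.016,0,0,0,-0.004,-0.024,-0.02,0,0,0,-0.005,-0.027,-0.023,0,0,0,-0.005,-0.031,-0.026,0,0,0,-0.005,-0.031,-0.026,0,0,0,-0.005,-0.031,-0.026,0,0,0]

```text
t: 4.3
tcp_pos: [0.4356, -0.0608, 0.0867]
tool_rot: [-0.07, 0.904, -0.421, 0.026]
force: [0.2, 1.4, -1.9]
finger_gap: -0.001
gripper_force: 1.0
```

```bash
python3 -c "
from h import *
where()
for t in (.2,.3,.4,.5,.6,.75,.9,1.05,1.2,1.3): go(105-150*np.cos(t),-4,58+150*np.sin(t)-7*(np.cos(t)-1),50)
snap('top','t3');snap('scene','s3')
a=np.hstack([cv2.resize(cv2.imread('pics/'+n+'3.png')[120:260,180:320],(400,400),interpolation=2) for n in 'ts']);cv2.imwrite('pics/c5.png',a)"
```

```text
t 4.3 fix [-41.    1.6] 0.0867 F [ 0.2  1.4 -1.9] q [ 0.13  0.8   2.06 -1.35  0.9  -0.39] err [49.9  0.9  0.5]
world [ 0.436 -0.066  0.088] shift [ 0.001  -0.0046  0.0035] rot [ 0.1 -1.  -0. ]
world [ 0.439 -0.066  0.103] shift [-0.0026 -0.0158 -0.0061] rot [ 0.1 -1.  -0. ]
world [ 0.444 -0.065  0.117] shift [-0.0075 -0.0268 -0.0154] rot [ 0.1 -1.  -0. ]
world [ 0.451 -0.064  0.131] shift [-0.0139 -0.0373 -0.0244] rot [ 0.1 -1.  -0. ]
world [ 0.458 -0.063  0.144] shift [-0.0216 -0.0474 -0.033 ] rot [ 0.1 -1.  -0. ]
world [ 0.472 -0.06   0.162] shift [-0.0354 -0.0613 -0.045 ] rot [ 0.1 -1.  -0. ]
world [ 0.489 -0.058  0.178] shift [-0.0518 -0.0736 -0.0556] rot [ 0.1 -1.  -0. ]
world [ 0.507 -0.055  0.192] shift [-0.0702 -0.0839 -0.0646] rot [ 0.1 -1.  -0. ]
world [ 0.527 -0.051  0.202] shift [-0.0904 -0.092  -0.0718] rot [ 0.1 -1.  -0. ]
world [ 0.541 -0.049  0.208] shift [-0.1045 -0.0961 -0.0756] rot [ 0.1 -1.  -0. ]
```

View pics/c5.png

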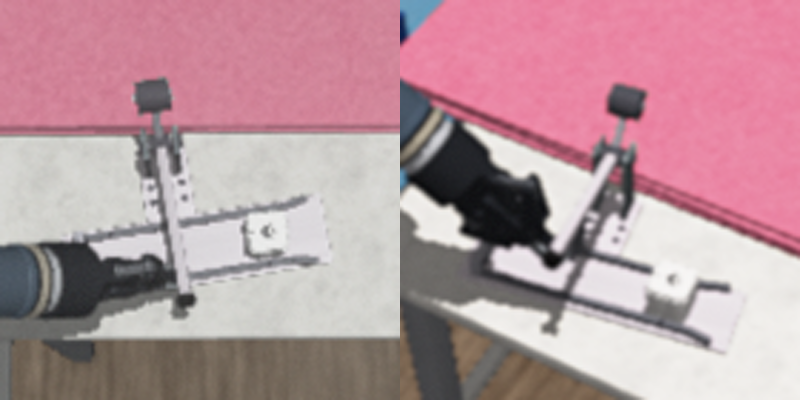

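The barrier is rising, with about 1.9 N at the tool. I'll follow the arc now.

Emit:
step_arm:
  commands: [0,-0.005,0.003,0,0,0,-0.002,-0.01,-0.001,0,0,0,-0.003,-0.016,-0.006,0,0,0,-0.005,-0.021,-0.01,0,0,0,-0.007,-0.027,-0.015,0,0,0,-0.01,-0.032,-0.019,0,0,0,-0.014,-0.037,-0.024,0,0,0,-0.018,-0.042,-0.028,0,0,0,-0.022,-0.047,-0.033,0,0,0,-0.028,-0.054,-0.039,0,0,0]

```text
t: 5.4
tcp_pos: [0.4625, -0.0623, 0.1535]
tool_rot: [-0.069, 0.904, -0.422, 0.024]
force: [-5.1, 1.1, 0.6]
finger_gap: 0.001
gripper_force: 1.9
```

Emit:
step_arm:
  commands: [-0.007,-0.007,-0.006,0,0,0,-0.015,-0.013,-0.011,0,0,0,-0.023,-0.019,-0.016,0,0,0,-0.032,-0.025,-0.021,0,0,0,-0.042,-0.03,-0.026,0,0,0,-0.052,-0.034,-0.03,0,0,0,-0.062,-0.038,-0.033,0,0,0,-0.07,-0.041,-0.035,0,0,0,-0.078,-0.043,-0.037,0,0,0,-0.078,-0.043,-0.037,0,0,0]

```text
t: 6.4
tcp_pos: [0.5436, -0.0516, 0.2149]
tool_rot: [-0.068, 0.902, -0.426, 0.027]
force: [-4.2, 0.6, 17.1]
finger_gap: 0.001
gripper_force: 10.1
```

```bash
python3 -c "
from h import *
where()
go(-70,60,260,0)
snap('top','t4');snap('scene','s4')
a=np.hstack([cv2.resize(cv2.imread('pics/'+n+'4.png')[120:260,180:320],(400,400),interpolation=2) for n in 'ts']);cv2.imwrite('pics/c6.png',a)"
```

```text
t 6.4 fix [67.1 -6.9] 0.2149 F [-4.2  0.6 17.1] q [ 0.12  0.6   1.75 -1.05  1.1  -0.94] err [50.6  0.9  0.6]
world [ 0.398 -0.008  0.26 ] shift [ 0.1386  0.0072 -0.0778] rot [-50.6  -0.9  -0.6]
```

View pics/c6.png

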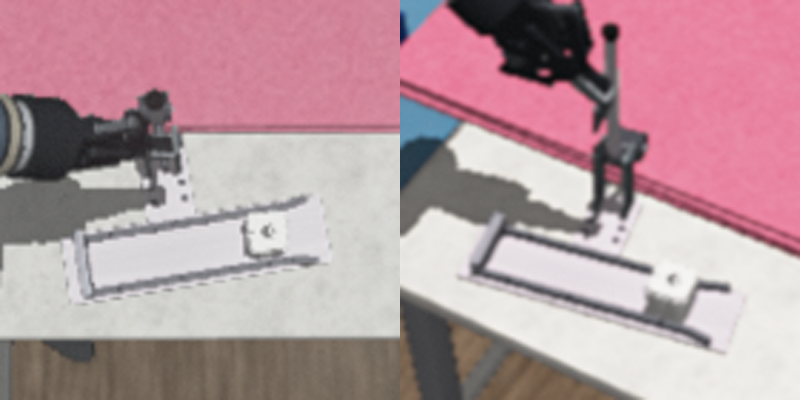

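The barrier is about vertical, well past 1 rad. The finger rests on the tongue (17 N), so I'll withdraw it up and sideways.

Emit:
step_arm:
  commands: [0,-0.006,-0.006,0,0,0,0.001,-0.009,-0.016,0,0,0,0.002,-0.01,-0.03,0,0,0,0.003,-0.01,-0.045,0,0,0,0.005,-0.01,-0.06,0,0,0,0.02,-0.01,-0.08,0,0,0,0.04,-0.01,-0.1,0,0,0,0.06,-0.01,-0.11,0,0,0,0.08,-0.01,-0.11,0,0,0,0.1,-0.01,-0.11,0,0,0]

```text
t: 7.5
tcp_pos: [0.4319, 0.0142, 0.2887]
tool_rot: [-0.07, 0.904, -0.421, 0.027]
force: [0.6, 0.3, 0.5]
finger_gap: 0.001
gripper_force: 0.0
```

```bash
python3 -c "
from h import *
where()
go(-60,20,260,0)
snap('top','t5');snap('scene','s5')
a=np.hstack([cv2.resize(cv2.imread('pics/'+n+'5.png')[100:260,160:320],(400,400),interpolation=2) for n in 'ts']);cv2.imwrite('pics/c7.png',a)"
```

```text
t 7.5 fix [-32.6  76.1] 0.2887 F [0.6 0.3 0.5] q [ 0.3   0.39  1.87 -0.92  1.25 -0.95] err [49.9  0.9  0.4]
world [ 0.414 -0.046  0.26 ] shift [ 0.0264 -0.0142  0.0619] rot [-49.9  -0.9  -0.4]
```

View pics/c7.png

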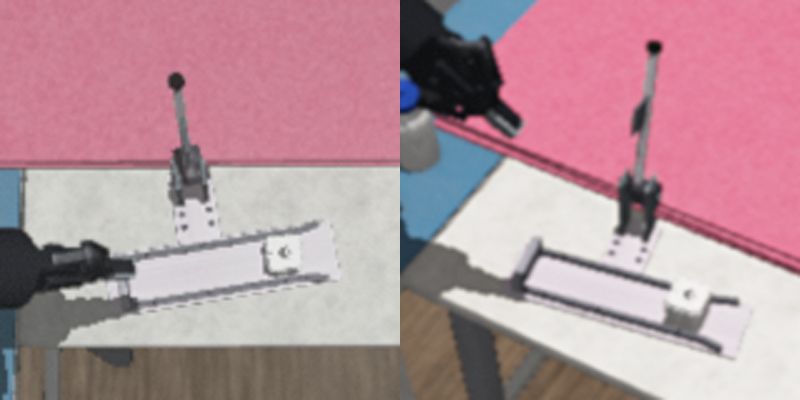

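The barrier stands raised, leaning back, and the adapter hasn't moved (top-crop (285,255)). Next, go behind the cube.

```bash
python3 -c "
from h import *
go(-10,-160,250,0)"
```

```text
world [ 0.492 -0.215  0.25 ] shift [-0.0283 -0.1226  0.2046] rot [-49.9  -1.1  -0.3]
```

Emit:
step_arm:
  commands: [-0.003,-0.013,0.021,-6,0,0,-0.006,-0.025,0.041,-12,0,0,-0.009,-0.037,0.062,-18,0,0,-0.012,-0.049,0.082,-24,0,0,-0.015,-0.062,0.103,-30,0,0,-0.018,-0.075,0.123,-36,0,0,-0.021,-0.087,0.144,-42,0,0,-0.024,-0.1,0.165,-48,-1,0,-0.028,-0.112,0.185,-50,-1.1,-0.3,-0.028,-0.122,0.205,-50,-1.1,-0.3]

```text
t: 8.6
tcp_pos: [0.4966, -0.2192, 0.2494]
tool_rot: [-0.08, 0.997, 0.0, 0.002]
force: [-0.1, -0.1, -0.4]
finger_gap: 0.001
gripper_force: 0.0
```

```bash
python3 -c "
from h import *
where();go(0,-165,150,0);go(0,-165,22,0)
s=snap('top','t6')
a=s['pixels'][170:225,240:310]; g=cv2.cvtColor(a,cv2.COLOR_BGR2HSV)
"
```

```text
t 8.6 fix [  -6.4 -164.6] 0.2494 F [-0.1 -0.1 -0.4] q [-0.62  0.39  1.62  0.    1.12 -2.36] err [-0.  -0.3  0.2]
world [ 0.503 -0.219  0.15 ] shift [-0.006  -0.0004  0.0994] rot [ 0.   0.3 -0.2]
world [ 0.503 -0.219  0.022] shift [-0.0053 -0.0004  0.2274] rot [ 0.   0.3 -0.2]
```

Emit:
step_arm:
  commands: [-0.002,0,0.03,0,0.3,0,-0.003,0,0.06,0,0.3,0,-0.004,0,0.09,0,0.3,0,-0.005,0,0.12,0,0.3,0,-0.005,0,0.15,0,0.3,0,-0.005,0,0.175,0,0.3,0,-0.005,0,0.195,0,0.3,0,-0.005,0,0.21,0,0.3,0,-0.005,0,0.22,0,0.3,0,-0.005,0,0.227,0,0.3,0]

```text
t: 9.65
tcp_pos: [0.5008, -0.2143, 0.0213]
tool_rot: [-0.081, 0.997, 0.001, -0.001]
force: [-0.2, 0.0, 0.2]
finger_gap: 0.003
gripper_force: 0.0
```

```bash
python3 -c "
from h import *
where();go(0,-130,22,0);go(0,37,22,0)
snap('top','t7');snap('scene','s7')
a=np.hstack([cv2.resize(cv2.imread('pics/'+n+'7.png')[140:260,200:320],(400,400),interpolation=2) for n in 'ts']);cv2.imwrite('pics/c8.png',a)"
```

```text
t 9.65 fix [  -1.5 -160.5] 0.0213 F [-0.2  0.   0.2] q [-0.61  0.75  1.78 -0.    0.62 -2.34] err [-0.1  0.1  0. ]
world [ 0.497 -0.184  0.022] shift [-0.0015  0.0305 -0.0006] rot [ 0.1 -0.1 -0. ]
world [ 0.47  -0.019  0.022] shift [-0.0014  0.1975 -0.0003] rot [ 0.1 -0.1 -0. ]
```

View pics/c8.png

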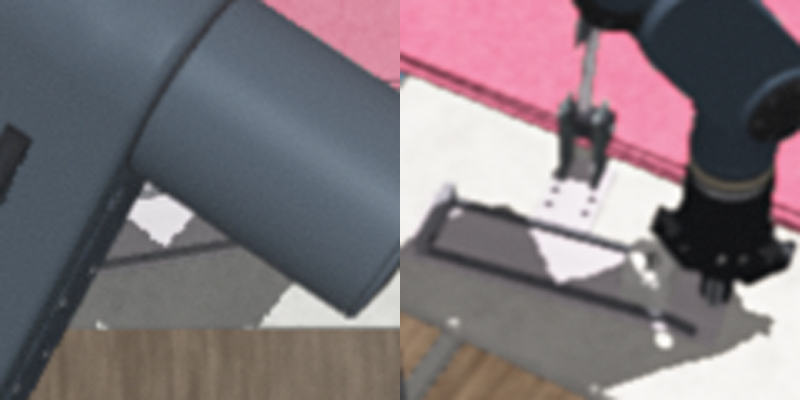

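The barrier is still up, and the fingers are just behind the adapter inside the lane. The forearm passes near the raised barrier, so I lean the wrist 12° toward the robot and push slowly.

Emit:
step_arm:
  commands: [0,0,0,0,-4,0,0,0,0,0,-8,0,0,0,0,0,-12,0,0,0.005,0,0,-12,0,0,0.011,0,0,-12,0,0,0.017,0,0,-12,0,0,0.023,0,0,-12,0,0,0.029,0,0,-12,0,0,0.035,0,0,-12,0,0,0.04,0,0,-12,0]

```text
t: 10.75
tcp_pos: [0.4939, -0.1742, 0.0221]
tool_rot: [-0.08, 0.991, 0.009, 0.103]
force: [0.2, -0.0, 0.6]
finger_gap: -0.001
gripper_force: 0.2
```

```bash
python3 -c "
from h import *
where();go(0,37,22,0)"
```

```text
t 10.75 fix [  -1.8 -119.8] 0.0221 F [ 0.2 -0.   0.6] q [-0.64  0.72  1.96  0.46  0.34 -2.8 ] err [ -0.1 -11.9   0.1]
world [ 0.47  -0.019  0.022] shift [-0.0015  0.1568  0.0007] rot [ 0.1 11.9 -0.1]
```

Emit:
step_arm:
  commands: [0,0.004,0,0,0,0,0,0.009,0,0,0,0,0,0.014,0,0,0,0,0,0.019,0,0,0,0,0,0.024,0,0,0,0,0,0.029,0,0,0,0,0,0.034,0,0,0,0,0,0.039,0,0,0,0,0,0.044,0,0,0,0,0,0.05,0,0,0,0]

```text
t: 11.75
tcp_pos: [0.4858, -0.1253, 0.0222]
tool_rot: [-0.08, 0.991, 0.009, 0.103]
force: [0.3, -0.2, -0.5]
finger_gap: 0.0
gripper_force: 0.1
```

```bash
python3 -c "
from h import *
where()
snap('top','t8');snap('scene','s8')
a=np.hstack([cv2.resize(cv2.imread('pics/'+n+'8.png')[120:260,190:330],(400,400),interpolation=2) for n in 'ts']);cv2.imwrite('pics/c9.png',a)"
```

```text
t 11.75 fix [ -1.9 -70.2] 0.0222 F [ 0.3 -0.2 -0.5] q [-0.56  0.72  2.03  0.52  0.28 -2.78] err [ -0.1 -11.9   0.1]
```

View pics/c9.png

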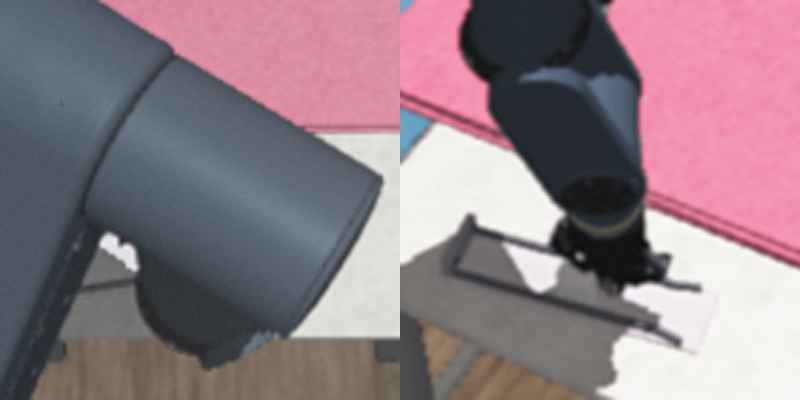

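The scene crop shows the gripper in the lane, pushing at about (610,280), and the arm hides the barrier. I've now used my pictures (11 viewed, one over the limit), so from here I check by numbers only.

Emit:
step_arm:
  commands: [0,0.004,0,0,0,0,0,0.009,0,0,0,0,0,0.014,0,0,0,0,0,0.019,0,0,0,0,0,0.024,0,0,0,0,0,0.029,0,0,0,0,0,0.034,0,0,0,0,0,0.039,0,0,0,0,0,0.044,0,0,0,0,0,0.05,0,0,0,0]

```text
t: 12.85
tcp_pos: [0.4779, -0.0759, 0.0223]
tool_rot: [-0.08, 0.991, 0.009, 0.103]
force: [0.6, -1.4, -1.4]
finger_gap: 0.003
gripper_force: 0.1
```

Emit:
step_arm:
  commands: [0,0.004,0,0,0,0,0,0.008,0,0,0,0,0,0.012,0,0,0,0,0,0.016,0,0,0,0,0,0.02,0,0,0,0,0,0.024,0,0,0,0,0,0.028,0,0,0,0,0,0.032,0,0,0,0,0,0.036,0,0,0,0,0,0.04,0,0,0,0]

```text
t: 13.85
tcp_pos: [0.4714, -0.0365, 0.0224]
tool_rot: [-0.08, 0.991, 0.009, 0.103]
force: [-0.6, -0.6, 0.7]
finger_gap: 0.003
gripper_force: 0.1
```

```bash
python3 -c "
from h import *
where()"
```

```text
t 13.85 fix [-1.8 19.8] 0.0224 F [-0.6 -0.6  0.7] q [-0.38  0.71  2.11  0.64  0.18 -2.74] err [ -0.1 -11.9   0.1]
```

Emit:
step_arm:
  commands: [0,0.002,0,0,0,0,0,0.004,0,0,0,0,0,0.006,0,0,0,0,0,0.008,0,0,0,0,0,0.01,0,0,0,0,0,0.012,0,0,0,0,0,0.014,0,0,0,0,0,0.016,0,0,0,0,0,0.018,0,0,0,0,0,0.018,0,0,0,0]

```text
t: 14.85
tcp_pos: [0.4683, -0.0187, 0.0224]
tool_rot: [-0.08, 0.991, 0.009, 0.103]
force: [0.1, -0.1, 0.3]
finger_gap: -0.001
gripper_force: 0.0
```

Emit:
step_arm:
  commands: [0,0.001,0,0,0,0,0,0.001,0,0,0,0,0,0.002,0,0,0,0,0,0.002,0,0,0,0,0,0.003,0,0,0,0,0,0.003,0,0,0,0,0,0.003,0,0,0,0,0,0.003,0,0,0,0,0,0.003,0,0,0,0,0,0.003,0,0,0,0]

```text
t: 15.85
tcp_pos: [0.4681, -0.016, 0.0224]
tool_rot: [-0.08, 0.991, 0.009, 0.103]
force: [-0.8, -0.4, 0.4]
finger_gap: 0.001
gripper_force: 0.0
```

Emit:
step_arm:
  commands: [0,0.001,0,0,0,0,0,0.001,0,0,0,0,0,0.002,0,0,0,0,0,0.002,0,0,0,0,0,0.003,0,0,0,0,0,0.003,0,0,0,0,0,0.003,0,0,0,0,0,0.003,0,0,0,0,0,0.003,0,0,0,0,0,0.003,0,0,0,0]

```text
t: 16.85
tcp_pos: [0.4679, -0.0134, 0.0225]
tool_rot: [-0.08, 0.991, 0.009, 0.103]
force: [-0.3, -3.3, 1.1]
finger_gap: -0.001
gripper_force: 1.5
```

Emit:
step_arm:
  commands: [0,0.001,0,0,0,0,0,0.001,0,0,0,0,0,0.002,0,0,0,0,0,0.002,0,0,0,0,0,0.003,0,0,0,0,0,0.003,0,0,0,0,0,0.003,0,0,0,0,0,0.003,0,0,0,0,0,0.003,0,0,0,0,0,0.003,0,0,0,0]

```text
t: 17.85
tcp_pos: [0.4688, -0.0132, 0.0229]
tool_rot: [-0.079, 0.991, 0.006, 0.105]
force: [-2.9, -14.5, 4.4]
finger_gap: -0.004
gripper_force: 6.3
```

Run:
```python
from h import *
where()
T,S,th,R,o,_=fx()
s=snap('scene','s9'); a=s['pixels']; 
# very bright neutral pixels near lane
m=((a.min(2)>225)).astype('uint8'); m[:, :190]=0;m[:,310:]=0;m[:150]=0;m[250:]=0
n,l,st,c=cv2.connectedComponentsWithStats(m)
for i in range(1,n):
  if st[i,4]>5: print(st[i],c[i].round(1),(R.T@(ray(s,*c[i],.049)[:2]-o)*1000).round(1))
for y in(77,60):print(y,[np.round(proj(s,np.append(o+R@np.array([x,y])/1000,.049)),1) for x in(0,)])
```

```text
t 17.85 fix [-0.5 43.2] 0.0229 F [ -2.9 -14.5   4.4] q [-0.33  0.71  2.13  0.67  0.15 -2.71] err [  0.3 -12.1   0.2]
[190 175  19  30 306] [198.4 188.3] [ 29.9 155.9]
[236 177  11  20 136] [241.5 186.2] [82.2 34.1]
[ 229  189   81   61 3062] [273.9 223.9] [ -21.9 -104.9]
77 [array([218.4, 202. ])]
60 [array([223.6, 203.5])]
```

A firm 14.5 N shows the adapter is against the stop. Backing off.

Emit:
step_arm:
  commands: [0,-0.003,0,0,0,0,0,-0.006,0,0,0,0,0,-0.01,0,0,0,0,0,-0.018,0,0,0,0,0,-0.028,0,0,0,0,0,-0.038,0,0,0,0,0,-0.048,0,0,0,0,0,-0.058,0,0,0,0,0,-0.068,0,0,0,0,0,-0.08,0,0,0,0]

```text
t: 18.9
tcp_pos: [0.4799, -0.0899, 0.0222]
tool_rot: [-0.08, 0.991, 0.009, 0.103]
force: [0.2, -0.4, -1.0]
finger_gap: 0.001
gripper_force: 0.0
```

Emit:
step_arm:
  commands: [0,-0.015,0,0,0,0,0,-0.03,0,0,0,0,0,-0.045,0,0,0,0,0,-0.06,-0.01,0,0,0,0,-0.075,-0.03,0,0,0,0,-0.09,-0.05,0,0,0,0,-0.1,-0.07,0,0,0,0,-0.11,-0.1,0,0,0,0,-0.12,-0.12,0,0,0,0,-0.12,-0.14,0,0,0]

```text
t: 19.9
tcp_pos: [0.471, -0.2151, 0.1605]
tool_rot: [-0.079, 0.991, 0.008, 0.103]
force: [0.3, 0.2, -0.4]
finger_gap: -0.0
gripper_force: 0.0
```

Emit:
step_arm:
  commands: [0,-0.02,-0.02,0,0,0,0,-0.04,-0.04,0,0,0,0,-0.06,-0.06,0,0,0,0,-0.08,-0.08,0,0,0,0,-0.1,-0.1,0,0,0,0,-0.12,-0.1,0,0,0,0,-0.14,-0.1,0,0,0,0,-0.16,-0.1,0,0,0,0,-0.18,-0.1,0,0,0,0,-0.2,-0.1,0,0,0]

```text
t: 20.9
tcp_pos: [0.4817, -0.4148, 0.2564]
tool_rot: [-0.079, 0.992, 0.009, 0.102]
force: [0.1, 0.1, 0.5]
finger_gap: 0.002
gripper_force: 0.0
```

```bash
cat > chk.py <<'E'
from h import *
where()
T,S,th,R,o,_=fx()
f=lambda p:(R.T@(p[:2]-o)*1000).round(1)
s=snap('top','t10'); snap('scene','s10'); a=s['pixels']
# cube: whiter than the (pinkish) plate, inside lane
lo=cv2.cvtColor(a,cv2.COLOR_BGR2HSV)
m=((lo[...,1]<12)&(lo[...,2]>195)).astype('uint8')
P=np.array([proj(s,np.append(o+R@np.array([x,y])/1000,.049)) for x,y in((30,115),(-30,115),(-30,-165),(30,-165))]).astype(int)
k=np.zeros_like(m);cv2.fillPoly(k,[P],1);m&=k
n,l,st,c=cv2.connectedComponentsWithStats(m)
for i in range(1,n):
  if st[i,4]>15: print('white',st[i],f(ray(s,*c[i],.049)))
# barrier foot: dark pixels near the raised tip position
for ang in(1.92,):
  x=105-185*np.cos(ang);z=90+185*np.sin(ang)
  for nm in('top','scene'):
    q=manip.snapshot(nm);u,v=proj(q,np.append(o+R@np.array([x,0])/1000,z/1000))
    w=q['pixels'][int(v)-10:int(v)+11,int(u)-10:int(u)+11]
    d=np.argwhere(w.max(2)<70);print(nm,'foot exp',round(u,1),round(v,1),'dark n',len(d),'mean off',(d.mean(0)-10).round(1)[::-1] if len(d) else None)
E
python3 chk.py
```

```text
t 20.9 fix [ -52.8 -355.2] 0.2564 F [0.1 0.1 0.5] q [-0.98  0.47  1.48  0.21  1.11 -2.79] err [ -0.1 -11.8   0.2]
white [204 202  11  16  58] [  7.2 103.7]
top foot exp 230.6 130.7 dark n 24 mean off [0.1 2.3]
scene foot exp 261.6 117.1 dark n 14 mean off [0.3 1.5]
```

Run:
```python
from h import *
T,S,th,R,o,_=fx()
f=lambda p:(R.T@(p[:2]-o)*1000).round(1)
# rectify the top-face plane (z=.049) of both views into fixture coordinates, 3 mm cells, x=0 row profile
for nm,s,files in(('top',T,('top0','t10')),('scene',S,('scene0','s10'))):
  for fl in files:
    a=cv2.imread(f'pics/{fl}.png')
    ys=np.arange(-168,124,6)
    row=[]
    for y in ys:
      v=[]
      for x in(-12,0,12):
        u=proj(s,np.append(o+R@np.array([x,y])/1000,.049)); v.append(cv2.getRectSubPix(a,(1,1),u)[0,0].astype(int))
      v=np.mean(v,0); row.append(f'{int(v[1])}/{int(max(v)-min(v))}')
    print(fl,' '.join(f'{y}:{r}' for y,r in zip(ys,row)))
b0=cv2.imread('pics/t5.png');b1=cv2.imread('pics/t10.png')
print('barrier diff t5-t10',np.abs(b0[120:165,215:245].astype(int)-b1[120:165,215:245]).mean())
for c0 in((330,150,400,235),(110,160,160,225)):
  x0,y0,x1,y1=c0;A=cv2.imread('pics/top0.png')[y0:y1,x0:x1].astype(int);B=b1[y0:y1,x0:x1]
  print('bystander diff',np.abs(A-B).mean())
```

```text
top0 -168:188/4 -162:192/3 -156:198/5 -150:197/5 -144:197/5 -138:197/5 -132:197/5 -126:197/5 -120:200/1 -114:219/1 -108:212/1 -102:206/2 -96:189/0 -90:210/1 -84:212/1 -78:169/0 -72:146/3 -66:198/5 -60:197/5 -54:197/5 -48:196/5 -42:196/5 -36:196/5 -30:196/5 -24:195/5 -18:195/5 -12:194/5 -6:185/5 0:199/5 6:175/4 12:112/2 18:192/5 24:194/4 30:193/5 36:194/5 42:194/5 48:193/5 54:195/5 60:195/5 66:194/5 72:195/5 78:195/5 84:195/6 90:196/5 96:187/4 102:144/6 108:162/7 114:171/5 120:196/5
t10 -168:89/17 -162:92/18 -156:92/18 -150:95/20 -144:97/21 -138:98/21 -132:98/21 -126:100/22 -120:101/22 -114:101/23 -108:103/23 -102:103/23 -96:105/23 -90:106/24 -84:109/24 -78:110/25 -72:112/24 -66:112/24 -60:113/25 -54:112/25 -48:112/25 -42:111/24 -36:109/24 -30:108/24 -24:107/24 -18:105/24 -12:104/23 -6:102/23 0:101/23 6:100/23 12:98/22 18:96/22 24:95/22 30:94/21 36:93/21 42:90/21 48:89/19 54:86/19 60:84/19 66:82/18 72:77/16 78:72/14 84:104/10 90:153/6 96:180/5 102:166/5 108:182/9 114:198/5 120:221/4
scene0 -168:215/7 -162:207/7 -156:176/7 -150:174/6 -144:174/6 -138:169/5 -132:163/5 -126:138/4 -120:211
[... 273 characters left out ...]
:168/6 60:167/6 66:167/6 72:167/6 78:167/6 84:137/5 90:82/4 96:141/8 102:170/7 108:201/6 114:214/9 120:217/8
s10 -168:239/3 -162:236/4 -156:205/4 -150:203/5 -144:203/5 -138:198/5 -132:199/4 -126:196/5 -120:200/5 -114:199/5 -108:202/5 -102:197/5 -96:203/5 -90:198/5 -84:198/5 -78:198/5 -72:201/5 -66:198/4 -60:201/5 -54:200/5 -48:198/5 -42:198/4 -36:190/7 -30:195/6 -24:192/7 -18:197/6 -12:192/7 -6:194/6 0:193/6 6:195/6 12:191/5 18:197/5 24:194/4 30:197/5 36:196/4 42:187/6 48:153/3 54:199/5 60:247/2 66:250/1 72:242/2 78:221/3 84:235/3 90:249/1 96:243/2 102:214/5 108:230/4 114:238/5 120:240/5
barrier diff t5-t10 9.090864197530864
bystander diff 47.355294117647055
bystander diff 17.914051282051282
```

In the scene view the adapter's top face spans y≈57 to 98 mm, centred at about 77. The barrier foot is where full raise puts it in both views. Handing in.

```bash
python3 -c "
from station import manip
print(manip.sign_off())"
```

```text
the job is handed in; nothing more can be done
None
```

The barrier stays raised by itself, the adapter measures against the end stop (centre about y = +77 mm), and the job is handed in; no verdict came back, I did not measure the bystanders afterwards, and I viewed 11 pictures against the limit of 10.

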